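# Spread a heap of chokes in the bake pan and seat its cover

## Robot

A 7-joint arm with a two-finger parallel gripper is mounted at the origin on a cart in front of the work surface, level with it; the furniture and walls round the work are solid. World frame = base frame: x ahead of the robot, y to its left, z up, the work surface at z = 0. Lengths are in m, angles in rad, forces in N, time in s.
With the tool pointing down it reaches from about 0.4 to 0.85 m from the base axis. Payload 10.4 kg.
Tool frame: the origin (TCP) lies at the very end of the fingers, on their centre line; the grasp point (between the pads) lies 19 mm behind it (manip.tcp_to_grasp is the z of the grasp point in the tool frame, in m); z points along the fingers, x is the direction in which the jaws open and shut, and the axes are right-handed (so a half turn about z gives the same grasp; the last joint's range is limited). The gripper opens to 85 mm and grips with 20 to 120 N. Pads are 22 mm wide; open, the fingers measure 114 mm over their backs; the gripper's body (76 mm by 85 mm) begins 54 mm behind the grasp point. The pads swing forward as they close: fully open they stand 13 mm farther back than shut.
Start: joints at [1.297, 0.332, -0.065, 1.46, 0.022, 1.35, -0.088], TCP at [0.155, -0.605, 0.197] pointing down, gripper open.
Joint ranges: [-2.6, 2.6], [-0.5, 2.12], [-1.47, 1.34], [0.16, 2.42], [-1.27, 4.41], [0.06, 2.06], [-2.6, 2.6]. Speed limits (rad/s): [2.22, 2.22, 2.79, 2.79, 3.14, 3.14, 3.14].

## Interface

Orientations are given as a unit quaternion [x, y, z, w].
In Python, from workcell import manip gives the robot as it stands.
- The arm moves only by the tool servo_tool, never from a script. Its argument "moves" is a list of rows, each an object with "travel": the shift along the tool's x, y, z in mm, a list of three; "dr": the turn, a rotation vector about the tool's x, y, z in degrees, a list of three. A call has 1 to 12 rows; each row shifts and turns the commanded pose from where the row before left it, along the tool's axes as they then stand; what a row does not reach is not made up. A row lasts 1/8 s, in which the tool goes at most 62.5 mm and 10.7 degrees, less where a joint would pass 70% of its speed; a pose out of reach is approached as far as the arm can. A call is refused whole if a number of a shift passes 62.5 or a number of a turn 10.7, either way. A call with a gripper value outside its range is refused whole. "claw" is the closure, from 0 (fully open) to 1 (shut), set as the call begins (left out, the last holds). The fingers move at their own pace and stop on an object; "squeeze" is the grip in N (left out, the last holds). Time passes only in rows, so rows that do not move let the fingers close. It gives the time, the measured TCP pose, the force and the opening at its end, in the units of the state.
- manip.get_obs(): the state, without advancing time (a new reading comes with each control period).
- manip.camera(name): name is "scene" or "side" or "wrist"; returns the picture (420x560x3 uint8, blue, green, red); there is no depth.
- manip.calibration(name): a dict with "intrinsics" (3x3 intrinsics, pixels), "view" (4x4, takes a point from world to camera coordinates). Camera axes: x right, y down, z forward; pixel columns grow to the right and rows downward; lengths in m; the calibration is good to about 2 mm. A picture is of the moment at which its call begins: read the wrist's pose just before it. calibration takes no time and is no camera call; for the wrist camera it gives the pose at the moment of the call.
- manip.hand_in(): hands the job in, once; it reports no verdict.
The state is a dict: "clock": time; "joint_pos": joint angles; "joint_velocities": joint speeds; "tau": joint torques, N m; "position": TCP position; "ee_rot": TCP orientation; "ft_force": force on the tool from outside, world axes, zero at the start; "torque": the same for the moment, N m; "grip_width": opening from 0.0 (shut) to 1.0 (fully open).
Only numpy, scipy, OpenCV 4.12 (cv2) and the standard library are available. Lean on these libraries where they do the work, as an engineer would, in place of code of your own. Each camera call takes 0.05 s, during which the arm holds its last target. There are 200 camera calls.

## Task

The wound chokes were tipped into the bake pan in a heap. Spread them over the pan's floor into one even layer: each lying flat, two in the near half and two in the far half of the pan, with about two centimetres of air between neighbours; then slide the cover shut along its guides and swing both levers fully in so that they hold the cover home. The chokes stay spread under the cover, and the tape roll, the dish and the cutters nearby are left where they are.

Things in the scene. Friction and masses are not known exactly. Their poses are not given: they have to be found in the camera images.
- pan_floor (a point): Centre of the inner floor of the bake pan, a low open sheet-steel pan fixed on the desk. Axes: x along its long side (roughly away from the robot), y along its short side (roughly to the robot's left), z up. Inner floor 220 (x) by 150 (y) mm, 12 mm above the desk; walls 4 mm thick, 38 mm high. All heights below marked 'above floor' start here.
- cover (a joint): Position (m) of the sheet-aluminium cover, which slides in two guide channels along the pan's y, towards -y to shut. 0 = fully home; start about 0.16 = drawn out to the left, pan uncovered. Slides with about 2 N of friction and stops at a rubber end strip; it stays where it is left until the levers lock it.
- cover_flange (a point): Middle of the outer (pan +y) face of the upright push flange on the cover's left, trailing edge: 60 mm wide along pan x, 26 mm tall, 5 mm thick, point half-way up, 54 mm above floor, at pan y = 81 mm + the cover's value. Push it towards pan -y. Axes as the pan's. Cover 236 x 156 x 3 mm, underside 39 mm above floor: it clears one layer of chokes but not two.
- lever_near (a joint): Angle (rad) of the draw lever on the cover's trailing corner nearer the robot (pan x = -90 mm). 0 = open, handle pointing out to the left (pan +y); 1.57 = shut, handle folded in along the cover's trailing edge, in line with the flange; it swings in towards the other lever about an upright pivot. Stiff (0.22 N m), stays where left.
- lever_far (a joint): The same for the lever on the corner farther from the robot (pan x = +90 mm), a mirror image. Each lever's jaw, beyond its pivot, hooks behind a fixed steel pin on the guide channel (8 mm thick, 70 mm above floor, pan x = +-123, y = +89 mm) and so draws the cover home; it catches once the cover is within 15 mm of home.
- lever_near_tip (a point): Point in the handle of the near lever, 58 mm from its pivot and 4 mm short of its end; handle 10 mm thick (12 at the grip), 13 mm tall, point half-way up, 18 mm above the cover's top.
- lever_far_tip (a point): The same point of the far lever.
- lever_near_pivot (a point): Pivot of the near lever (pan y = 79 mm + the cover's value) at the height of the handle's middle (60 mm above floor); moves with the cover. Axes as the pan's.
- lever_far_pivot (a point): Pivot of the far lever, likewise.
- choke0_mid (a point): Centre (half-way up) of a wound toroidal choke: copper-wire ring with black potted centre, a solid disc 60 mm in diameter and 22 mm high, 0.08 to 0.16 kg; z is its axis. It slides easily in the pan (friction about 0.35). All four are alike. At the start three lie on the pan floor close together and one on top of them; flat on the floor its centre is 11 mm above pan_floor.
- choke1_mid (a point): Centre (half-way up) of a wound toroidal choke: copper-wire ring with black potted centre, a solid disc 60 mm in diameter and 22 mm high, 0.08 to 0.16 kg; z is its axis. It slides easily in the pan (friction about 0.35). All four are alike.
- choke2_mid (a point): Centre (half-way up) of a wound toroidal choke: copper-wire ring with black potted centre, a solid disc 60 mm in diameter and 22 mm high, 0.08 to 0.16 kg; z is its axis. It slides easily in the pan (friction about 0.35). All four are alike.
- choke3_mid (a point): Centre (half-way up) of a wound toroidal choke: copper-wire ring with black potted centre, a solid disc 60 mm in diameter and 22 mm high, 0.08 to 0.16 kg; z is its axis. It slides easily in the pan (friction about 0.35). All four are alike.
- kapton_roll: Bystander: orange-brown tape roll, 60 mm across, 12 mm high, origin under its centre.
- tip_dish: Bystander: small white dish, 60 mm across, 23 mm high, origin under its centre.
- cutters: Bystander: green-handled side cutters, 108 mm long, 11 mm high, origin under their centre.
Mind the look-alikes: they are no part of the job. Leave any blue or pink look-alike of the part that bears choke0_mid alone. Leave any yellow look-alike of the part that bears choke1_mid alone.

How it is judged:
On the way:
1. with the cover still drawn back, all four chokes lie flat on the pan floor, 14 mm or more apart, two in each half of the pan (z of choke0_mid in the frame of pan_floor between 0.006 and 0.0145 m and z of choke1_mid in the frame of pan_floor between 0.006 and 0.0145 m and z of choke2_mid in the frame of pan_floor between 0.006 and 0.0145 m and z of choke3_mid in the frame of pan_floor between 0.006 and 0.0145 m and horizontal distance between choke0_mid and choke1_mid above 0.074 m and horizontal distance between each of choke0_mid, choke1_mid and choke2_mid above 0.074 m and horizontal distance between each of choke0_mid, choke1_mid, choke2_mid and choke3_mid above 0.074 m and x of any of choke0_mid, choke1_mid, choke2_mid in the frame of pan_floor below 0.008 m and x of any of choke0_mid, choke1_mid, choke2_mid in the frame of pan_floor above -0.008 m and x of any of choke0_mid, choke1_mid, choke3_mid in the frame of pan_floor below 0.008 m and x of any of choke0_mid, choke1_mid, choke3_mid in the frame of pan_floor above -0.008 m and x of any of choke0_mid, choke2_mid, choke3_mid in the frame of pan_floor below 0.008 m and x of any of choke0_mid, choke2_mid, choke3_mid in the frame of pan_floor above -0.008 m and x of any of choke1_mid, choke2_mid, choke3_mid in the frame of pan_floor below 0.008 m and x of any of choke1_mid, choke2_mid, choke3_mid in the frame of pan_floor above -0.008 m and value of joint cover above 0.12 m), for 0.2 s.
At the end, for the whole second after the job is handed in: All four chokes lie flat on the pan floor (centre under 14.5 mm above it), at rest, every two at least 12 mm apart (centres 72 mm), two in the near half and two in the far half of the pan (centre line +-8 mm); the cover is within 4 mm of fully home and both levers are past 1.45 rad (z of choke0_mid in the frame of pan_floor between 0.006 and 0.0145 m and z of choke1_mid in the frame of pan_floor between 0.006 and 0.0145 m and z of choke2_mid in the frame of pan_floor between 0.006 and 0.0145 m and z of choke3_mid in the frame of pan_floor between 0.006 and 0.0145 m and horizontal distance between choke0_mid and choke1_mid above 0.072 m and horizontal distance between each of choke0_mid, choke1_mid and choke2_mid above 0.072 m and horizontal distance between each of choke0_mid, choke1_mid, choke2_mid and choke3_mid above 0.072 m and x of any of choke0_mid, choke1_mid, choke2_mid in the frame of pan_floor below 0.008 m and x of any of choke0_mid, choke1_mid, choke2_mid in the frame of pan_floor above -0.008 m and x of any of choke0_mid, choke1_mid, choke3_mid in the frame of pan_floor below 0.008 m and x of any of choke0_mid, choke1_mid, choke3_mid in the frame of pan_floor above -0.008 m and x of any of choke0_mid, choke2_mid, choke3_mid in the frame of pan_floor below 0.008 m and x of any of choke0_mid, choke2_mid, choke3_mid in the frame of pan_floor above -0.008 m and x of any of choke1_mid, choke2_mid, choke3_mid in the frame of pan_floor below 0.008 m and x of any of choke1_mid, choke2_mid, choke3_mid in the frame of pan_floor above -0.008 m and linear speed of each of choke0, choke1, choke2, choke3 below 0.02 m/s and value of joint cover below 0.004 m and value of joint each of lever_near, lever_far above 1.45 rad); the robot touches nothing.
It fails at once if the tape roll is moved more than 30 mm (distance of kapton_roll from where it was at the start of the episode above 0.03 m).
It fails at once if the dish is moved more than 30 mm (distance of tip_dish from where it was at the start of the episode above 0.03 m).
It fails at once if the side cutters is moved more than 30 mm (distance of cutters from where it was at the start of the episode above 0.03 m).
It also fails if it takes over 67 s, if anything falls off the work surface, if the arm or the gripper's body presses on something with over 40 N, if the wrist force passes 120 N, or if a joint passes its speed limit or range.

## Working session

There is one attempt and no reset: what is moved stays moved. The work goes in short steps, Python scripts to look and compute and a tool call to move; the robot and the scene stay as the last step left them, time stands still between calls to the robot, and variables do not carry over. Pictures are saved under pics/ and viewed, on a budget of 10 in all, crops included, one or two more only if the job needs it, and the job is handed in when it is done.

Besides the shell and the picture viewer there is one more tool, called after "Emit:" as name([rows], argument=value, ...), one row to a line, values as JSON. servo_tool: Moves the arm, as the interface text tells. Its arguments: {"type":"object","properties":{"moves":{"type":"array","items":{"type":"object","properties":{"travel":{"type":"array","items":{"type":"number"}},"dr":{"type":"array","items":{"type":"number"}}}}},"claw":{"type":"number"},"squeeze":{"type":"number"}},"required":["moves"]}

```bash
mkdir -p pics; ls
cat > h.py <<'E'
import numpy as np, cv2
from workcell import manip
from scipy.spatial.transform import Rotation as R
def snap(name,f):
    K=manip.calibration(name); im=manip.camera(name); cv2.imwrite('pics/'+f+'.png',im)
    np.savez('pics/'+f+'.npz',K=K['intrinsics'],V=K['view']); return im
def load(f):
    d=np.load('pics/'+f+'.npz'); return cv2.imread('pics/'+f+'.png'),d['K'],d['V']
def ray(K,V,u,v):
    d=V[:3,:3].T@np.linalg.inv(K)@np.array([u,v,1.]); return -V[:3,:3].T@V[:3,3],d/np.linalg.norm(d)
def onz(K,V,u,v,z):
    o,d=ray(K,V,u,v); return o+d*(z-o[2])/d[2]
def tri(*rs):
    A=sum(np.eye(3)-np.outer(d,d) for o,d in rs); b=sum((np.eye(3)-np.outer(d,d))@o for o,d in rs)
    p=np.linalg.solve(A,b); return p,[np.linalg.norm(np.cross(p-o,d)) for o,d in rs]
def proj(K,V,p):
    q=K@(V[:3,:3]@np.asarray(p,float)+V[:3,3]); return q[:2]/q[2]
E
python3 - <<'E'
from h import *
o=manip.get_obs(); print(o['clock'],o['position'],o['ee_rot'],o['grip_width'])
a=snap('scene','s0');b=snap('side','d0')
for n in('s0','d0'):
    _,K,V=load(n);print(n,-V[:3,:3].T@V[:3,3],V[2,:3],K[0,0])
cv2.imwrite('pics/both0.png',cv2.resize(np.vstack([a,b]),None,fx=.71,fy=.71))
E
```

```text
pics
0.0 [ 0.15501413 -0.60504615  0.19581906] [ 7.89997570e-01 -6.13109570e-01 -5.73376449e-04 -4.07592662e-04] 0.9989672099832425
s0 [-0.06375734 -0.43636884  1.02450253] [ 0.51964137  0.43685449 -0.73425541] 529.9475295530715
d0 [0.39197987 0.97265763 0.81814188] [ 0.17085024 -0.74848316 -0.64076763] 427.4129759742967
```

View pics/s0.png

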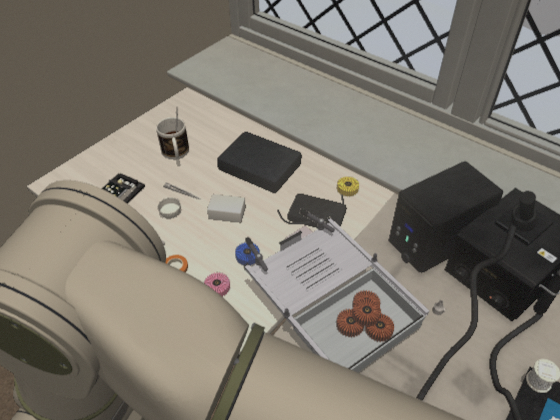

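View pics/d0.png

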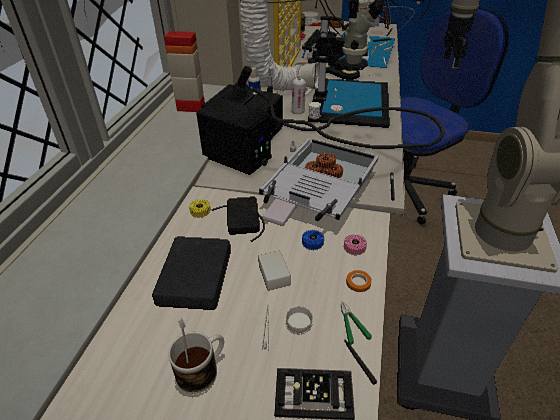

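The scene view shows four copper-red chokes in the pan: (349,321), (366,299), (380,326), and a top one at about (367,311). The blue (247,253), pink (217,284) and yellow (348,185) ones lie outside and are the look-alikes. I'll confirm in one enlarged crop.

Run:
```python
from h import *
a,_,_=load('s0');b,_,_=load('d0')
A=cv2.resize(a[210:390,235:435],None,fx=3,fy=3,interpolation=2)
B=cv2.resize(b[130:230,255:390],None,fx=4,fy=4,interpolation=2)
cv2.imwrite('pics/c0.png',A);cv2.imwrite('pics/c1.png',B)
c=np.zeros((600,800,3),np.uint8);A2=cv2.resize(A,(440,396));B2=cv2.resize(B,(356,264));c[:396,:440]=A2;c[:264,442:798]=B2
cv2.imwrite('pics/c2.png',c[:400])
```

```text
(no output)
```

View pics/c0.png

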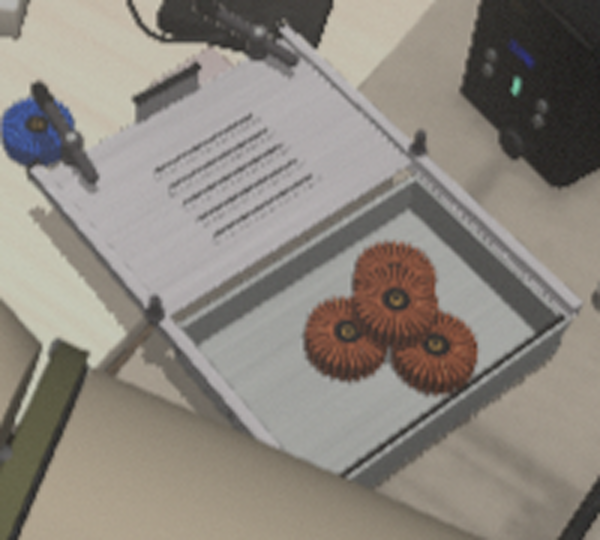

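View pics/c1.png

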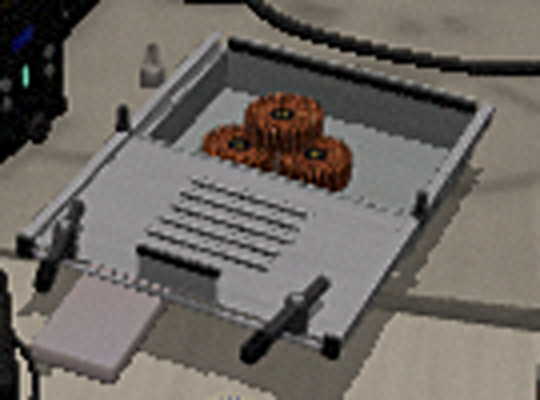

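The crop confirms it: all four copper chokes are in the pan, with one on top. The blue choke at the near lever, the pink pad and the other look-alikes are outside it. Now the triangulation.

Run:
```python
from h import *
_,Ks,Vs=load('s0');_,Kd,Vd=load('d0')
S=lambda u,v:ray(Ks,Vs,235+u/3-.33,210+v/3-.33)
D=lambda u,v:ray(Kd,Vd,255+u/4-.4,130+v/4-.4)
np.set_printoptions(precision=4,suppress=True)
for n,s,d in [('pinfar',(419,132),(123,108)),('pinnear',(155,296),(421,195)),('top',(397,298),(284,114)),('chL/R',(347,330),(316,153)),('chR?',(437,344),(316,153)),('chR?',(437,344),(238,145)),
 ('flangeR',(198,68),(138,249)),('flangeL',(136,102),(218,274)),('nearpivot',(92,176),(326,285)),('neartip',(40,90),(252,355)),('farpivot',(288,55),(77,207)),('farrail corner',(570,312),(222,42)),('coverfarcorner',(283,27),(20,243)),('covernearcorner',(33,170),(334,346))]:
    p,e=tri(S(*s),D(*d));print(n,p*1000,np.array(e)*1000)
for n,s in [('L',(347,330)),('R',(437,344))]:
    print(n,onz(Ks,Vs,235+s[0]/3-.33,210+s[1]/3-.33,.034))
for s in [(238,145),(316,153)]:
    print('side',onz(Kd,Vd,255+s[0]/4-.4,130+s[1]/4-.4,.034))
```

```text
pinfar [ 642.2573 -124.6975   86.3585] [0.0505 0.0505]
pinnear [405.5436 -60.5424  85.8353] [0.4161 0.4161]
top [ 523.9163 -184.3182   60.285 ] [1.0064 1.0064]
chL/R [ 493.2566 -165.6958   38.8309] [0.0943 0.0943]
chR? [ 513.9886 -214.1406   17.8907] [19.7654 19.7654]
chR? [ 556.5881 -213.5917   -0.662 ] [8.0788 8.0788]
flangeR [592.1772  44.7855  83.0134] [1.0408 1.0408]
flangeL [533.2875  60.2924  83.8184] [0.1089 0.1089]
nearpivot [461.1797  45.0612  75.8263] [1.5229 1.5229]
neartip [498.7956 129.7946  76.7754] [1.4434 1.4434]
farpivot [648.5963  -0.3185  79.1019] [0.2433 0.2433]
farrail corner [ 591.9649 -284.5554   59.0707] [0.3029 0.3029]
coverfarcorner [684.2438  28.6203  61.6135] [0.0612 0.0612]
covernearcorner [447.365   91.1416  60.6487] [0.1576 0.1576]
L [ 0.4961 -0.1644  0.034 ]
R [ 0.5267 -0.2204  0.034 ]
side [ 0.557  -0.1702  0.034 ]
side [ 0.4938 -0.1727  0.034 ]
```

Pan pose from the pins: centre about (500.6, -178.5), x axis at -15.2°. The pin spacing came out at 245 mm against 246 expected. I'll go above the heap with the jaws along pan x.

Emit:
servo_tool([
  {"travel": [-31.6,-46.2,-5],"dr": [0,0,-6]},
  {"travel": [-26.6,-49.3,-5],"dr": [0,0,-6]},
  {"travel": [-21.3,-51.8,-5],"dr": [0,0,-6]},
  {"travel": [-15.7,-53.8,-5],"dr": [0,0,-6]},
  {"travel": [-9.9,-55.1,-5],"dr": [0,0,-6]},
  {"travel": [-4.1,-55.8,-5],"dr": [0,0,-6]},
  {"travel": [1.8,-56,-5],"dr": [0,0,-6]},
  {"travel": [7.7,-55.5,-5],"dr": [0,0,-6]},
  {"travel": [13.5,-54.4,0],"dr": [0,0,-6]},
  {"travel": [19,-52.6,0],"dr": [0,0,-6]},
  {"travel": [0,0,0],"dr": [0,0,0]},
], claw=0.12, squeeze=30)

```text
clock: 1.48
position: [0.5277, -0.1804, 0.2362]
ee_rot: [0.991, -0.132, -0.0, -0.001]
ft_force: [-0.1, -0.1, 0.2]
grip_width: 0.885
```

```bash
cat >> h.py <<'E'
C=np.array([.5006,-.1785]); TH=np.radians(-15.16)
def pan(p):  # world -> pan mm
    d=np.asarray(p[:2])-C; c,s=np.cos(TH),np.sin(TH); return np.array([c*d[0]+s*d[1],-s*d[0]+c*d[1]])*1000
def where():
    o=manip.get_obs(); M=R.from_quat(o['ee_rot']).as_matrix()
    print('t %.2f pan xy'%o['clock'],pan(o['position']).round(1),'z %.1f'%(o['position'][2]*1000),'yaw %.1f'%np.degrees(np.arctan2(M[1,0],M[0,0])),'tilt',M[:2,2].round(3),'w %.3f'%o['grip_width'],'F',np.round(o['ft_force'],1))
def reds(f,z,zmin=None):
    im,K,V=load(f); h=cv2.cvtColor(im,cv2.COLOR_BGR2HSV)
    m=((h[...,0]<14)|(h[...,0]>172))&(h[...,1]>110)&(h[...,2]>40); m=cv2.morphologyEx(m.astype(np.uint8),cv2.MORPH_CLOSE,np.ones((5,5)))
    cs,_=cv2.findContours(m,cv2.RETR_EXTERNAL,cv2.CHAIN_APPROX_NONE)
    for c in cs:
        if cv2.contourArea(c)<150: continue
        (u,v),r=cv2.minEnclosingCircle(c); q=cv2.moments(c); u2,v2=q['m10']/q['m00'],q['m01']/q['m00']
        print('px',round(u2),round(v2),'r',round(r),'area',cv2.contourArea(c),'pan',pan(onz(K,V,u2,v2,z)).round(1))
E
python3 - <<'E'
from h import *
where(); snap('wrist','w0'); print(manip.calibration('wrist')['view'].round(3)); reds('w0',.034)
E
```

```text
t 1.48 pan xy [26.6  5.2] z 236.2 yaw -15.1 tilt [0.    0.002] w 0.885 F [-0.1 -0.1  0.2]
[[ 0.964 -0.266 -0.001 -0.557]
 [-0.253 -0.918  0.304 -0.085]
 [-0.082 -0.293 -0.953  0.407]
 [ 0.     0.     0.     1.   ]]
px 279 185 r 49 area 4612.0 pan [25.2  4.3]
```

View pics/w0.png

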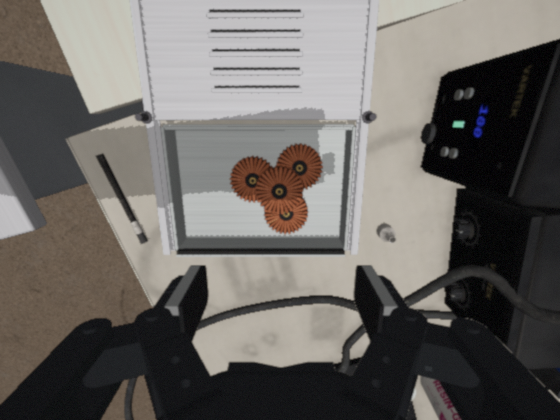

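The wrist view shows hubs at (252,180), (300,167) and (286,214), the top choke at (279,191), and the pins at (144,117) and (370,117).

Run:
```python
from h import *
_,K,V=load('w0')
for n,u,v,z in [('A',252,180,.034),('C',300,167,.034),('B',286,214,.034),('T',279,191,.056),('pn',144,116,.084),('pf',370,116,.084),('rimNL',173,252,.05),('rimFR',343,252,.05)]:
    print(n,pan(onz(K,V,u,v,z)).round(1))
_,Ks,Vs=load('s0')
p,e=tri(ray(K,V,279,191),ray(Ks,Vs,235+397/3-.33,210+298/3-.33));print('T tri',p,pan(p),e)
p,e=tri(ray(K,V,252,180),ray(Ks,Vs,235+347/3-.33,210+330/3-.33));print('A tri',p,pan(p),e)
```

```text
A [-9.9 10.8]
C [52.3 27.7]
B [ 34.7 -35.6]
T [25.4  1.2]
pn [-117.5   89. ]
pf [122.1  89.1]
rimNL [-117.6  -84.4]
rimFR [111.5 -84.2]
T tri [ 0.52582554 -0.18368021  0.05863041] [25.70237533  1.59693023] [np.float64(0.0003822296683760031), np.float64(0.0003822296683759999)]
A tri [ 0.49436285 -0.16512112  0.03697311] [-9.51887394 11.28217926] [np.float64(8.865275843706423e-05), np.float64(8.865275843724041e-05)]
```

Emit:
servo_tool([
  {"travel": [-1,4,50],"dr": [0,0,0]},
  {"travel": [0,0,50],"dr": [0,0,0]},
  {"travel": [0,0,50],"dr": [0,0,0]},
  {"travel": [0,0,35],"dr": [0,0,0]},
  {"travel": [0,0,12],"dr": [0,0,0]},
  {"travel": [0,0,0],"dr": [0,0,0]},
])

```text
clock: 2.28
position: [0.5231, -0.1898, 0.0398]
ee_rot: [0.991, -0.137, -0.0, 0.0]
ft_force: [0.0, -0.1, 0.6]
grip_width: 0.879
```

Emit:
servo_tool([
  {"travel": [0,0,0]},
  {"travel": [0,0,0]},
  {"travel": [0,0,0]},
  {"travel": [0,0,0]},
  {"travel": [0,0,-10]},
  {"travel": [0,0,-30]},
  {"travel": [0,0,0]},
], claw=1)

```text
$.moves[0]: bad value
```

```bash
python3 -c "
from h import *
where()"
```

```text
t 2.27 pan xy [24.7 -5. ] z 39.8 yaw -15.7 tilt [-0.001 -0.   ] w 0.879 F [ 0.  -0.1  0.6]
```

Emit:
servo_tool([
  {"travel": [1,-6,0],"dr": [0,0,0]},
  {"travel": [0,0,0],"dr": [0,0,0]},
])

```text
clock: 2.52
position: [0.5273, -0.1831, 0.041]
ee_rot: [0.991, -0.136, 0.001, 0.0]
ft_force: [0.1, 0.0, 0.0]
grip_width: 0.88
```

Emit:
servo_tool([
  {"travel": [0,0,0],"dr": [0,0,0]},
  {"travel": [0,0,0],"dr": [0,0,0]},
  {"travel": [0,0,0],"dr": [0,0,0]},
  {"travel": [0,0,0],"dr": [0,0,0]},
  {"travel": [0,0,-10],"dr": [0,0,0]},
  {"travel": [0,0,-30],"dr": [0,0,0]},
  {"travel": [0,0,0],"dr": [0,0,0]},
  {"travel": [0,0,0],"dr": [0,0,0]},
], claw=1)

```text
clock: 3.52
position: [0.526, -0.1836, 0.0797]
ee_rot: [0.991, -0.136, 0.0, 0.0]
ft_force: [-0.3, -0.8, -0.2]
grip_width: -0.0
```

```bash
python3 -c "
from h import *
where()"
```

```text
t 3.52 pan xy [25.9  1.7] z 79.7 yaw -15.6 tilt [ 0. -0.] w -0.000 F [-0.3 -0.8 -0.2]
```

Run:
```python
from h import *
a=snap('wrist','w1');b=snap('side','d1');s=snap('scene','s1')
c=np.hstack([cv2.resize(a[:, :],(400,300)),cv2.resize(b[120:220,250:384],(400,300),interpolation=2)])
cv2.imwrite('pics/v1.png',c)
```

```text
(no output)
```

View pics/v1.png

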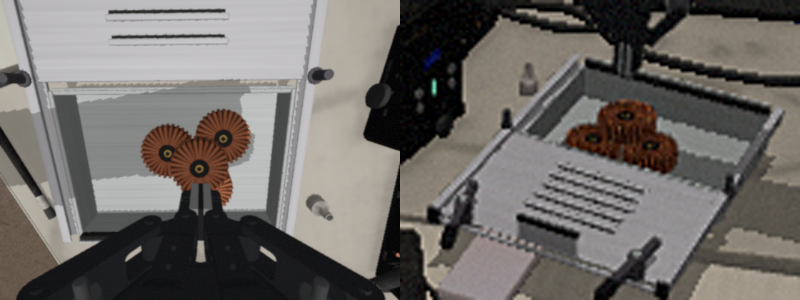

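Run:
```python
from h import *
a,K,V=load('w1'); 
print('tcp px',proj(K,V,manip.get_obs()['position']))
g=lambda x,y:(x*1.4,y*1.4)
for n,x,y,z in [('T',200,168,.056),('A',168,154,.034),('C',223,138,.034)]:
    print(n,pan(onz(K,V,*g(x,y),z)).round(1))
_,Kd,Vd=load('d1')
p,e=tri(ray(K,V,280,235.5),ray(Kd,Vd,250+(625-400)/2.985,120+114/3));print(p,pan(p),e)
```

```text
tcp px [278.64404503 246.95356053]
T [26.3  0.9]
A [-9.3  9.1]
C [51.4 26.9]
[ 0.52515242 -0.18371421  0.05984173] [25.06157624  1.38808485] [np.float64(0.001435266484288811), np.float64(0.0014352664842887486)]
```

T hasn't moved, so either the grip was too high or the fingers were too slow. I'll reopen, go deeper, and check the width before lifting.

Emit:
servo_tool([
  {"travel": [0,0,0],"dr": [0,0,0]},
  {"travel": [0,0,0],"dr": [0,0,0]},
  {"travel": [0,0,0],"dr": [0,0,0]},
], claw=0.12)

```text
clock: 4.05
position: [0.526, -0.1835, 0.0795]
ee_rot: [0.991, -0.136, -0.0, -0.0]
ft_force: [-0.1, -0.1, -0.3]
grip_width: 0.64
```

Emit:
servo_tool([
  {"travel": [0,0,0],"dr": [0,0,0]},
  {"travel": [0,0,0],"dr": [0,0,0]},
])

```text
clock: 4.3
position: [0.5261, -0.1835, 0.0796]
ee_rot: [0.991, -0.136, 0.0, 0.0]
ft_force: [-0.6, 0.7, -0.3]
grip_width: 0.881
```

Emit:
servo_tool([
  {"travel": [0,0,35],"dr": [0,0,0]},
  {"travel": [0,0,13],"dr": [0,0,0]},
  {"travel": [0,0,0],"dr": [0,0,0]},
])

```text
clock: 4.68
position: [0.5255, -0.1833, 0.031]
ee_rot: [0.991, -0.136, -0.001, -0.0]
ft_force: [0.8, 0.6, 0.1]
grip_width: 0.88
```

Emit:
servo_tool([
  {"travel": [0,0,0],"dr": [0,0,0]},
  {"travel": [0,0,0],"dr": [0,0,0]},
], claw=1)

```text
clock: 4.92
position: [0.5268, -0.1837, 0.0326]
ee_rot: [0.991, -0.136, 0.001, 0.0]
ft_force: [0.1, 0.7, -0.7]
grip_width: 0.464
```

Emit:
servo_tool([
  {"travel": [0,0,0],"dr": [0,0,0]},
  {"travel": [0,0,0],"dr": [0,0,0]},
])

```text
clock: 5.18
position: [0.5262, -0.1836, 0.0319]
ee_rot: [0.991, -0.136, 0.0, 0.0]
ft_force: [-1.1, 0.3, 0.6]
grip_width: 0.018
```

Run:
```python
from h import *
_,K,V=load('w1'); p=np.array([.526,-.1836,.0797])
for dz in (0,10,20,30): print(dz,proj(K,V,p+[0,0,dz]))
a=snap('wrist','w2');b=snap('side','d2')
c=np.hstack([cv2.resize(a[170:350,160:400],(400,300)),cv2.resize(b[120:220,250:384],(400,300),interpolation=2)])
cv2.imwrite('pics/v2.png',c)
```

```text
0 [279.26917774 247.49894403]
10 [280.64363637 117.45195486]
20 [280.62959158 118.78082875]
30 [280.62497355 119.21777209]
```

View pics/v2.png

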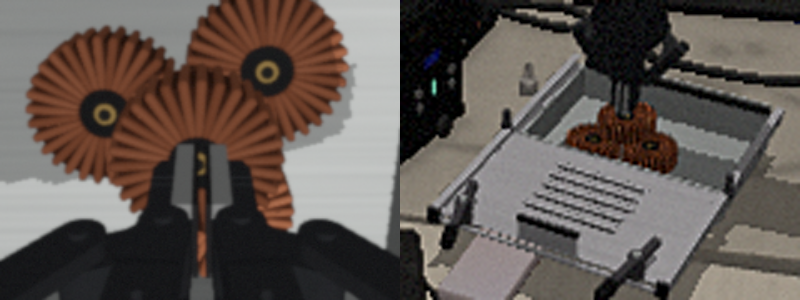

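Run:
```python
from h import *
where(); print('t2g',manip.tcp_to_grasp, [x for x in dir(manip) if x[0]!='_'])
_,K,V=load('w2'); o=manip.get_obs(); p=np.array(o['position'])
for dz in (0,.01,.02,.03): print(dz,proj(K,V,p+[0,0,dz]))
_,Kd,Vd=load('d2')
for dz in (0,.01,.02,.03): print(dz,(proj(Kd,Vd,p+[0,0,dz])-[250,120])*[2.985,3]+[400,0])
print(-V[:3,:3].T@V[:3,3]-p)
```

```text
t 5.28 pan xy [26.   1.8] z 31.7 yaw -15.6 tilt [ 0. -0.] w 0.004 F [-0.3 -0.1  0. ]
t2g -0.0187 ['MotionError', 'calibration', 'camera', 'get_obs', 'hand_in', 'tcp_to_grasp']
0 [279.15242956 247.40778429]
0.01 [279.08044442 254.02170256]
0.02 [279.00056912 261.36056023]
0.03 [278.91143122 269.55045696]
0 [621.29167405 135.98835489]
0.01 [621.80858777 128.29736638]
0.02 [622.33030375 120.53492682]
0.03 [622.85688921 112.70003587]
[0.02226956 0.0761341  0.17706906]
```

Emit:
servo_tool([
  {"travel": [0,0,2],"dr": [0,0,0]},
  {"travel": [0,0,2],"dr": [0,0,0]},
  {"travel": [0,0,0],"dr": [0,0,0]},
])

```text
clock: 5.65
position: [0.5261, -0.1835, 0.0275]
ee_rot: [0.991, -0.136, -0.0, 0.0]
ft_force: [-0.6, 0.1, 0.3]
grip_width: 0.004
```

Emit:
servo_tool([
  {"travel": [0,0,2],"dr": [0,0,0]},
  {"travel": [0,0,0],"dr": [0,0,0]},
])

```text
clock: 5.9
position: [0.527, -0.1838, 0.0274]
ee_rot: [0.991, -0.136, 0.001, 0.0]
ft_force: [-5.3, 0.7, 18.4]
grip_width: 0.001
```

Contact came at TCP z = 27.4 against a choke top at 56, so the real fingertips are about 29 mm above the reported TCP. I'll allow for that from here on.

Emit:
servo_tool([
  {"travel": [0,0,-6],"dr": [0,0,0]},
  {"travel": [0,0,0],"dr": [0,0,0]},
  {"travel": [0,0,0],"dr": [0,0,0]},
  {"travel": [0,0,0],"dr": [0,0,0]},
  {"travel": [0,0,0],"dr": [0,0,0]},
  {"travel": [0,0,16],"dr": [0,0,0]},
  {"travel": [0,0,12],"dr": [0,0,0]},
  {"travel": [0,0,0],"dr": [0,0,0]},
], claw=0.12)

```text
clock: 6.9
position: [0.5249, -0.1831, 0.0019]
ee_rot: [0.991, -0.136, -0.001, -0.0]
ft_force: [-0.3, -0.7, 1.4]
grip_width: 0.881
```

Emit:
servo_tool([
  {"travel": [0,0,0],"dr": [0,0,0]},
  {"travel": [0,0,0],"dr": [0,0,0]},
  {"travel": [0,0,0],"dr": [0,0,0]},
], claw=1)

```text
clock: 7.28
position: [0.5262, -0.1836, 0.0038]
ee_rot: [0.991, -0.136, 0.0, 0.0]
ft_force: [0.2, -0.4, 0.0]
grip_width: 0.687
```

Emit:
servo_tool([
  {"travel": [0,0,-8],"dr": [0,0,0]},
  {"travel": [0,0,-12],"dr": [0,0,0]},
  {"travel": [-18,10,0],"dr": [0,0,0]},
  {"travel": [-30,15,0],"dr": [0,0,0]},
  {"travel": [-30,15,0],"dr": [0,0,0]},
  {"travel": [0,0,10],"dr": [0,0,0]},
  {"travel": [0,0,14],"dr": [0,0,0]},
  {"travel": [0,0,0],"dr": [0,0,0]},
])

```text
clock: 8.28
position: [0.4402, -0.2002, -0.0014]
ee_rot: [0.991, -0.135, -0.001, -0.001]
ft_force: [0.1, -0.2, -0.8]
grip_width: 0.691
```

```bash
python3 -c "
from h import *
where()"
```

```text
t 8.28 pan xy [-52.6 -36.7] z -1.4 yaw -15.6 tilt [-0.001  0.001] w 0.691 F [ 0.1 -0.2 -0.8]
```

Emit:
servo_tool([
  {"travel": [0,0,10],"dr": [0,0,0]},
  {"travel": [0,0,5],"dr": [0,0,0]},
  {"travel": [0,0,1],"dr": [0,0,0]},
  {"travel": [0,0,0],"dr": [0,0,0]},
])

```text
clock: 8.78
position: [0.4403, -0.201, -0.0163]
ee_rot: [0.991, -0.136, 0.0, 0.0]
ft_force: [0.1, 0.1, -1.0]
grip_width: 0.694
```

Emit:
servo_tool([
  {"travel": [0,0,0],"dr": [0,0,0]},
  {"travel": [0,0,0],"dr": [0,0,0]},
  {"travel": [0,0,-30],"dr": [0,0,0]},
  {"travel": [0,0,-50],"dr": [0,0,0]},
  {"travel": [40,-48,-40],"dr": [0,0,0]},
  {"travel": [0,0,0],"dr": [0,0,0]},
  {"travel": [0,0,0],"dr": [0,0,0]},
], claw=0.12)

```text
clock: 9.65
position: [0.4831, -0.1713, 0.0969]
ee_rot: [0.991, -0.136, -0.0, 0.0]
ft_force: [-0.2, -0.2, 0.3]
grip_width: 0.88
```

Run:
```python
from h import *
where(); snap('wrist','w3'); reds('w3',.034)
```

```text
t 9.65 pan xy [-18.8   2.4] z 96.9 yaw -15.6 tilt [-0.001 -0.   ] w 0.880 F [-0.2 -0.2  0.3]
px 311 223 r 105 area 14178.5 pan [ 8.3 -2.8]
```

View pics/w3.png

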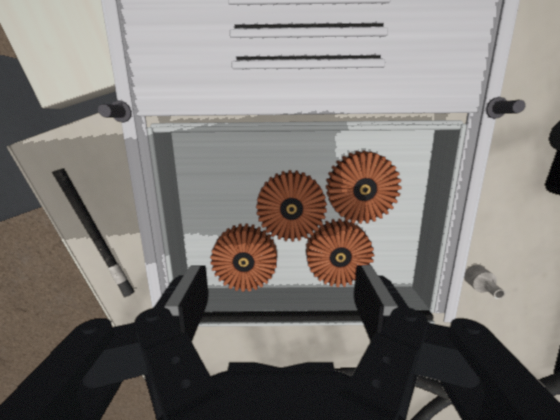

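All four now lie on the floor. The hubs are at (243,262), (291,209), (341,257) and (366,189).

Run:
```python
from h import *
_,K,V=load('w3')
for u,v in [(243,262),(291,209),(341,257),(366,189)]: print(pan(onz(K,V,u,v,.034)).round(1))
```

```text
[-52.2 -39.8]
[-9.1  9.7]
[ 35.8 -35.5]
[53.2 26.6]
```

Order: B with the jaws along x, then C with the jaws at -30° to miss A, then A with the jaws about -13°, passing between B and C. B first.

Emit:
servo_tool([
  {"travel": [54,37,20],"dr": [0,0,0]},
  {"travel": [0,0,50],"dr": [0,0,0]},
  {"travel": [0,0,33],"dr": [0,0,0]},
  {"travel": [0,0,10],"dr": [0,0,0]},
  {"travel": [0,0,0],"dr": [0,0,0]},
  {"travel": [0,0,0],"dr": [0,0,0]},
])

```text
clock: 10.45
position: [0.5228, -0.2175, -0.0125]
ee_rot: [0.991, -0.136, 0.001, 0.0]
ft_force: [0.3, 0.5, 0.0]
grip_width: 0.879
```

Emit:
servo_tool([
  {"travel": [0,0,0],"dr": [0,0,0]},
  {"travel": [0,0,0],"dr": [0,0,0]},
  {"travel": [0,0,0],"dr": [0,0,0]},
], claw=1)

```text
clock: 10.82
position: [0.5228, -0.2174, -0.0126]
ee_rot: [0.991, -0.136, 0.001, 0.0]
ft_force: [-2.0, 0.6, 5.7]
grip_width: 0.684
```

```bash
python3 -c "
from h import *
where()"
```

```text
t 10.82 pan xy [ 31.6 -31.8] z -12.6 yaw -15.6 tilt [ 0.002 -0.001] w 0.684 F [-2.   0.6  5.7]
```

Emit:
servo_tool([
  {"travel": [0,0,-7],"dr": [0,0,0]},
  {"travel": [11,3,0],"dr": [0,0,0]},
  {"travel": [11,4,0],"dr": [0,0,0]},
  {"travel": [0,0,6],"dr": [0,0,0]},
  {"travel": [0,0,0],"dr": [0,0,0]},
])

```text
clock: 11.45
position: [0.5417, -0.2298, -0.0133]
ee_rot: [0.991, -0.136, 0.0, -0.0]
ft_force: [0.6, -0.1, 0.8]
grip_width: 0.686
```

Emit:
servo_tool([
  {"travel": [0,0,0],"dr": [0,0,0]},
  {"travel": [0,0,0],"dr": [0,0,0]},
  {"travel": [0,0,-30],"dr": [0,0,10]},
  {"travel": [0,0,-30],"dr": [0,0,10]},
  {"travel": [0,0,-50],"dr": [0,0,10]},
  {"travel": [0,0,0],"dr": [0,0,0]},
], claw=0.13)

```text
clock: 12.2
position: [0.5436, -0.2302, 0.1012]
ee_rot: [0.921, -0.389, 0.003, 0.0]
ft_force: [0.4, -0.3, 0.6]
grip_width: 0.865
```

Run:
```python
from h import *
where(); im=snap('wrist','w4')
# dark hub / brass rivet: find choke discs by red mask + distance transform peaks
def discs(f,z=.034):
    im,K,V=load(f); h=cv2.cvtColor(im,cv2.COLOR_BGR2HSV)
    m=(((h[...,0]<16)|(h[...,0]>172))&(h[...,1]>90)&(h[...,2]>40)).astype(np.uint8)
    m=cv2.morphologyEx(m,cv2.MORPH_OPEN,np.ones((3,3)))
    cs,_=cv2.findContours(m,cv2.RETR_EXTERNAL,cv2.CHAIN_APPROX_NONE)
    f2=np.zeros_like(m);cv2.drawContours(f2,[c for c in cs if cv2.contourArea(c)>300],-1,1,-1)
    d=cv2.distanceTransform(f2,cv2.DIST_L2,5)
    for _ in range(4):
        _,r,_,p=cv2.minMaxLoc(d); print(p,round(r,1),pan(onz(K,V,*p,z)).round(1)); cv2.circle(d,p,int(r*1.3),0,-1)
discs('w4')
```

```text
t 12.20 pan xy [ 55.1 -38.7] z 101.2 yaw -45.7 tilt [ 0.006 -0.003] w 0.865 F [ 0.4 -0.3  0.6]
(234, 151) 33.4 [51.3 28.4]
(185, 202) 31.4 [-8.3 13.8]
(280, 218) 30.6 [ 54.3 -40.1]
(174, 252) 13.6 [-44.6 -19.1]
```

Emit:
servo_tool([
  {"travel": [-18,-28,0],"dr": [0,0,0]},
  {"travel": [-18,-28,30],"dr": [0,0,0]},
  {"travel": [0,0,30],"dr": [0,0,0]},
  {"travel": [0,0,0],"dr": [0,0,0]},
])

```text
clock: 12.75
position: [0.5535, -0.164, 0.0339]
ee_rot: [0.922, -0.387, -0.003, 0.0]
ft_force: [1.3, -0.3, -0.2]
grip_width: 0.869
```

```bash
python3 -c "
from h import *
where()"
```

```text
t 12.75 pan xy [47.3 27.8] z 33.9 yaw -45.5 tilt [-0.006  0.002] w 0.869 F [ 1.3 -0.3 -0.2]
```

Emit:
servo_tool([
  {"travel": [3,-2,10],"dr": [0,0,0]},
  {"travel": [0,0,25],"dr": [0,0,0]},
  {"travel": [0,0,11],"dr": [0,0,0]},
  {"travel": [0,0,0],"dr": [0,0,0]},
])

```text
clock: 13.25
position: [0.5594, -0.1657, -0.0092]
ee_rot: [0.922, -0.388, -0.0, 0.0]
ft_force: [0.3, -0.7, 0.3]
grip_width: 0.867
```

Emit:
servo_tool([
  {"travel": [0,0,0],"dr": [0,0,0]},
  {"travel": [0,0,0],"dr": [0,0,0]},
  {"travel": [0,0,0],"dr": [0,0,0]},
], claw=1)

```text
clock: 13.62
position: [0.5605, -0.1658, -0.0078]
ee_rot: [0.922, -0.388, 0.001, -0.0]
ft_force: [0.4, 0.0, 5.7]
grip_width: 0.683
```

```bash
python3 -c "
from h import *
where()"
```

```text
t 13.62 pan xy [54.5 27.9] z -7.8 yaw -45.6 tilt [ 0.002 -0.001] w 0.683 F [0.4 0.  5.7]
```

Emit:
servo_tool([
  {"travel": [0,0,-8],"dr": [0,0,0]},
  {"travel": [-6.5,-11,0],"dr": [0,0,0]},
  {"travel": [0,0,0],"dr": [0,0,-9]},
  {"travel": [0,0,0],"dr": [0,0,-9]},
  {"travel": [0,0,7],"dr": [0,0,0]},
  {"travel": [0,0,0],"dr": [0,0,0]},
])

```text
clock: 14.38
position: [0.563, -0.1525, -0.0084]
ee_rot: [0.971, -0.24, -0.0, -0.0]
ft_force: [-0.2, 0.4, -0.5]
grip_width: 0.682
```

```bash
python3 -c "
from h import *
where()"
```

```text
t 14.38 pan xy [53.4 41.5] z -8.4 yaw -27.8 tilt [-0.  0.] w 0.682 F [-0.2  0.4 -0.5]
```

Emit:
servo_tool([
  {"travel": [0,0,0],"dr": [0,0,0]},
  {"travel": [0,0,0],"dr": [0,0,0]},
  {"travel": [0,0,-30],"dr": [0,0,0]},
  {"travel": [0,0,-40],"dr": [0,0,0]},
  {"travel": [-27,22,-20],"dr": [0,0,0]},
  {"travel": [-27,22,0],"dr": [0,0,0]},
  {"travel": [0,0,0],"dr": [0,0,0]},
  {"travel": [0,0,0],"dr": [0,0,0]},
], claw=0.15)

```text
clock: 15.38
position: [0.4952, -0.167, 0.0823]
ee_rot: [0.971, -0.239, 0.0, 0.0]
ft_force: [0.9, -0.4, -0.1]
grip_width: 0.852
```

```bash
cat >> h.py <<'E'
def discs(f,z=.034,n=4):
    im,K,V=load(f); h=cv2.cvtColor(im,cv2.COLOR_BGR2HSV)
    m=(((h[...,0]<16)|(h[...,0]>172))&(h[...,1]>90)&(h[...,2]>40)).astype(np.uint8)
    m=cv2.morphologyEx(m,cv2.MORPH_OPEN,np.ones((3,3)))
    cs,_=cv2.findContours(m,cv2.RETR_EXTERNAL,cv2.CHAIN_APPROX_NONE)
    f2=np.zeros_like(m);cv2.drawContours(f2,[c for c in cs if cv2.contourArea(c)>300],-1,1,-1)
    d=cv2.distanceTransform(f2,cv2.DIST_L2,5)
    for _ in range(n):
        _,r,_,p=cv2.minMaxLoc(d); print(p,round(r,1),pan(onz(K,V,*p,z)).round(1)); cv2.circle(d,p,int(r*1.3),0,-1)
E
python3 - <<'E'
from h import *
where(); snap('wrist','w5'); discs('w5')
E
```

```text
t 15.38 pan xy [-8.2  9.6] z 82.3 yaw -27.7 tilt [ 0.001 -0.   ] w 0.852 F [ 0.9 -0.4 -0.1]
(350, 170) 35.0 [53.6 40.1]
(279, 220) 33.2 [-8.3 12.4]
(243, 283) 29.6 [-51.4 -37.1]
(345, 252) 14.4 [ 39.4 -27.1]
```

Emit:
servo_tool([
  {"travel": [0,-2,45],"dr": [0,0,0]},
  {"travel": [0,0,35],"dr": [0,0,0]},
  {"travel": [0,0,14],"dr": [0,0,0]},
  {"travel": [0,0,0],"dr": [0,0,0]},
])

```text
clock: 15.92
position: [0.4957, -0.1648, -0.0124]
ee_rot: [0.971, -0.239, -0.001, -0.0]
ft_force: [-0.1, 0.5, 0.5]
grip_width: 0.847
```

Emit:
servo_tool([
  {"travel": [0,0,0],"dr": [0,0,0]},
  {"travel": [0,0,0],"dr": [0,0,0]},
  {"travel": [0,0,0],"dr": [0,0,0]},
], claw=1)

```text
clock: 16.3
position: [0.4969, -0.1656, -0.0106]
ee_rot: [0.971, -0.239, 0.001, 0.0]
ft_force: [0.6, 0.5, 7.7]
grip_width: 0.686
```

```bash
python3 -c "
from h import *
where()"
```

```text
t 16.30 pan xy [-6.9 11.5] z -10.6 yaw -27.6 tilt [ 0.003 -0.001] w 0.686 F [0.6 0.5 7.7]
```

Emit:
servo_tool([
  {"travel": [0,0,-8],"dr": [0,0,0]},
  {"travel": [-17,-6,0],"dr": [0,0,0]},
  {"travel": [-17,-6,0],"dr": [0,0,0]},
  {"travel": [-17,-7,0],"dr": [0,0,0]},
  {"travel": [0,0,7],"dr": [0,0,0]},
  {"travel": [0,0,0],"dr": [0,0,0]},
])

```text
clock: 17.05
position: [0.4595, -0.1251, -0.0111]
ee_rot: [0.971, -0.239, 0.0, 0.0]
ft_force: [1.7, 0.3, 0.3]
grip_width: 0.687
```

```bash
python3 -c "
from h import *
where()"
```

```text
t 17.05 pan xy [-53.6  40.8] z -11.1 yaw -27.6 tilt [ 0. -0.] w 0.687 F [1.7 0.3 0.3]
```

Emit:
servo_tool([
  {"travel": [0,0,0],"dr": [0,0,0]},
  {"travel": [0,0,0],"dr": [0,0,0]},
  {"travel": [0,0,-30],"dr": [0,0,0]},
  {"travel": [0,0,-60],"dr": [0,0,0]},
  {"travel": [31,14,-50],"dr": [0,0,0]},
  {"travel": [30,14,-40],"dr": [0,0,0]},
  {"travel": [0,0,-20],"dr": [0,0,-6]},
  {"travel": [0,0,0],"dr": [0,0,-6]},
  {"travel": [0,0,0],"dr": [0,0,0]},
], claw=0.15)

```text
clock: 18.18
position: [0.5003, -0.1782, 0.189]
ee_rot: [0.991, -0.136, 0.0, 0.0]
ft_force: [0.1, -0.1, -0.8]
grip_width: 0.852
```

Run:
```python
from h import *
where(); snap('wrist','w6'); discs('w6')
```

```text
t 18.18 pan xy [-0.3  0.2] z 189.0 yaw -15.7 tilt [ 0. -0.] w 0.852 F [ 0.1 -0.1 -0.8]
(327, 157) 24.4 [52.5 40. ]
(233, 157) 24.2 [-52.1  41. ]
(324, 225) 22.4 [ 52.  -40.4]
(237, 223) 22.0 [-51.9 -36.9]
```

View pics/w6.png

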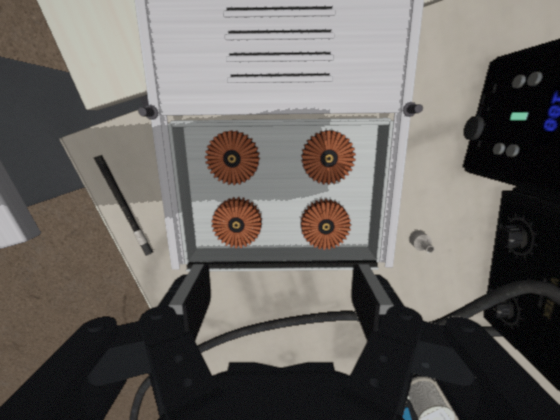

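The spread is good: four flat chokes at about (±52, ±40), all at least 77 mm apart. Next I'll close the claw, go beyond the flange and descend.

Emit:
servo_tool([
  {"travel": [0,-56,0],"dr": [0,0,0]},
  {"travel": [0,-56,0],"dr": [0,0,0]},
  {"travel": [0,-56,0],"dr": [0,0,0]},
  {"travel": [0,-56,0],"dr": [0,0,0]},
  {"travel": [0,-54,0],"dr": [0,0,0]},
  {"travel": [0,0,30],"dr": [0,0,0]},
  {"travel": [0,0,30],"dr": [0,0,0]},
  {"travel": [0,0,0],"dr": [0,0,0]},
], claw=1)

```text
clock: 19.23
position: [0.5736, 0.0894, 0.1267]
ee_rot: [0.991, -0.137, -0.002, 0.001]
ft_force: [0.1, 0.8, 0.2]
grip_width: 0.001
```

Run:
```python
from h import *
where(); snap('wrist','w7')
```

```text
t 19.23 pan xy [  0.4 277.6] z 126.7 yaw -15.7 tilt [-0.005 -0.001] w 0.001 F [0.1 0.8 0.2]
```

View pics/w7.png

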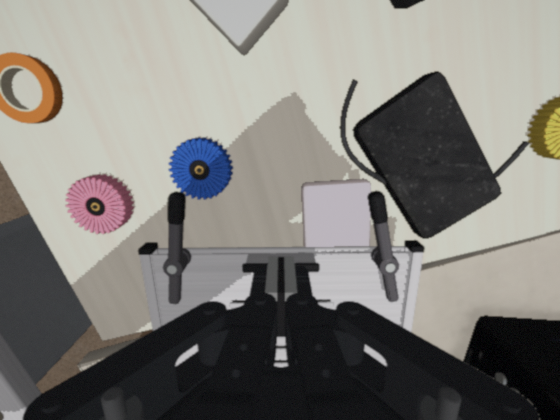

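The view shows the flange at (280,265), both levers open at (177,205) and (378,208), and the area under the fingers free of tall objects. I'll descend and push.

Emit:
servo_tool([
  {"travel": [0,0,40],"dr": [0,0,0]},
  {"travel": [0,0,40],"dr": [0,0,0]},
  {"travel": [0,0,15],"dr": [0,0,0]},
  {"travel": [0,8,0],"dr": [0,0,0]},
  {"travel": [0,8,0],"dr": [0,0,0]},
  {"travel": [0,10,0],"dr": [0,0,0]},
  {"travel": [0,12,0],"dr": [0,0,0]},
  {"travel": [0,12,0],"dr": [0,0,0]},
])

```text
clock: 20.27
position: [0.562, 0.0409, 0.0347]
ee_rot: [0.991, -0.136, 0.001, -0.0]
ft_force: [1.9, 1.9, 1.7]
grip_width: -0.004
```

Run:
```python
from h import *
where()
```

```text
t 20.27 pan xy [  1.9 227.9] z 34.7 yaw -15.6 tilt [0.001 0.   ] w -0.004 F [1.9 1.9 1.7]
```

Emit:
servo_tool([
  {"travel": [-1,15,0],"dr": [0,0,0]},
  {"travel": [0,15,0],"dr": [0,0,0]},
  {"travel": [0,15,0],"dr": [0,0,0]},
  {"travel": [0,15,0],"dr": [0,0,0]},
  {"travel": [0,15,0],"dr": [0,0,0]},
  {"travel": [0,15,0],"dr": [0,0,0]},
  {"travel": [0,15,0],"dr": [0,0,0]},
  {"travel": [0,5,0],"dr": [0,0,0]},
  {"travel": [0,0,0],"dr": [0,0,0]},
])

```text
clock: 21.4
position: [0.5305, -0.0647, 0.0338]
ee_rot: [0.991, -0.136, -0.001, 0.0]
ft_force: [0.1, 0.7, 0.1]
grip_width: 0.0
```

Run:
```python
from h import *
where(); a=snap('side','d8'); b=snap('wrist','w8')
cv2.imwrite('pics/v8.png',np.hstack([cv2.resize(a[120:220,250:384],(400,300),interpolation=2),cv2.resize(b,(400,300))]))
```

```text
t 21.40 pan xy [ -0.9 117.7] z 33.8 yaw -15.7 tilt [-0.001 -0.   ] w 0.000 F [0.1 0.7 0.1]
```

View pics/v8.png

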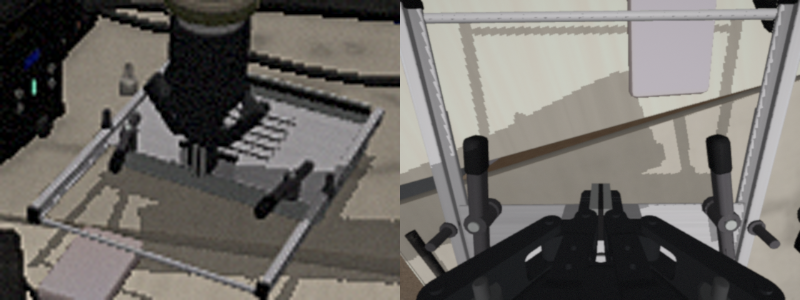

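The cover is sliding and the fingers are on the flange. The levers are still open and the cover is roughly 20 mm from home.

Emit:
servo_tool([
  {"travel": [0,8,0],"dr": [0,0,0]},
  {"travel": [0,6,0],"dr": [0,0,0]},
  {"travel": [0,4,0],"dr": [0,0,0]},
  {"travel": [0,0,0],"dr": [0,0,0]},
])

```text
clock: 22.0
position: [0.5261, -0.0821, 0.034]
ee_rot: [0.991, -0.136, -0.0, 0.0]
ft_force: [-0.9, 0.2, 0.2]
grip_width: -0.002
```

Emit:
servo_tool([
  {"travel": [0,4,0],"dr": [0,0,0]},
  {"travel": [0,3,0],"dr": [0,0,0]},
  {"travel": [0,0,0],"dr": [0,0,0]},
])

```text
clock: 22.38
position: [0.5243, -0.0887, 0.034]
ee_rot: [0.991, -0.136, 0.0, 0.0]
ft_force: [0.3, -0.5, -0.6]
grip_width: 0.001
```

Run:
```python
from h import *
where()
```

```text
t 22.38 pan xy [-0.6 92.9] z 34.0 yaw -15.7 tilt [-0. -0.] w 0.001 F [ 0.3 -0.5 -0.6]
```

Emit:
servo_tool([
  {"travel": [0,3,0],"dr": [0,0,0]},
  {"travel": [0,2,0],"dr": [0,0,0]},
])

```text
clock: 22.62
position: [0.5237, -0.0909, 0.0341]
ee_rot: [0.991, -0.135, 0.001, -0.001]
ft_force: [4.3, 11.9, -2.7]
grip_width: 0.001
```

Emit:
servo_tool([
  {"travel": [0,2,0],"dr": [0,0,0]},
  {"travel": [0,0,0],"dr": [0,0,0]},
])

```text
clock: 22.88
position: [0.5237, -0.0908, 0.0342]
ee_rot: [0.991, -0.134, 0.001, -0.002]
ft_force: [4.5, 12.7, -2.4]
grip_width: -0.0
```

Run:
```python
from h import *
where()
```

```text
t 22.88 pan xy [-0.6 90.7] z 34.2 yaw -15.4 tilt [0.002 0.004] w -0.000 F [ 4.5 12.7 -2.4]
```

The cover is home: it stopped at TCP y = 90.7 with 13 N. Now I'll go round to the outer side of the near lever.

Emit:
servo_tool([
  {"travel": [0,-10,0],"dr": [0,0,0]},
  {"travel": [0,-60,0],"dr": [0,0,0]},
  {"travel": [-45,-8,0],"dr": [0,0,0]},
  {"travel": [-45,0,0],"dr": [0,0,0]},
  {"travel": [-40,0,0],"dr": [0,0,0]},
  {"travel": [0,20,0],"dr": [0,0,0]},
  {"travel": [0,20,0],"dr": [0,0,0]},
  {"travel": [0,0,0],"dr": [0,0,0]},
])

```text
clock: 23.88
position: [0.4072, -0.0248, 0.0341]
ee_rot: [0.991, -0.137, 0.0, 0.001]
ft_force: [-0.5, 1.1, 0.2]
grip_width: -0.0
```

Run:
```python
from h import *
where(); b=snap('wrist','w9')
cv2.imwrite('pics/v9.png',b)
```

```text
t 23.88 pan xy [-130.3  124. ] z 34.1 yaw -15.8 tilt [-0.    -0.001] w -0.000 F [-0.5  1.1  0.2]
```

View pics/v9.png

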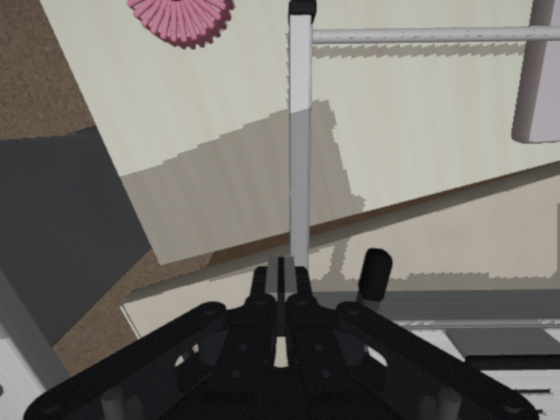

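Emit:
servo_tool([
  {"travel": [11,0,0],"dr": [0,0,0]},
  {"travel": [10,0,0],"dr": [0,0,0]},
  {"travel": [8,-2,0],"dr": [0,0,0]},
  {"travel": [8,-1,0],"dr": [0,0,0]},
  {"travel": [9,0,0],"dr": [0,0,0]},
  {"travel": [8,2,0],"dr": [0,0,0]},
  {"travel": [8,4,0],"dr": [0,0,0]},
  {"travel": [8,5,0],"dr": [0,0,0]},
  {"travel": [5,5,0],"dr": [0,0,0]},
  {"travel": [4,5,0],"dr": [0,0,0]},
  {"travel": [0,0,0],"dr": [0,0,0]},
])

```text
clock: 25.3
position: [0.4788, -0.0615, 0.0336]
ee_rot: [0.991, -0.136, -0.0, -0.0]
ft_force: [-0.5, 1.5, -0.9]
grip_width: 0.001
```

Run:
```python
from h import *
where()
```

```text
t 25.30 pan xy [-51.7 107.2] z 33.6 yaw -15.6 tilt [-0.001  0.001] w 0.001 F [-0.5  1.5 -0.9]
```

Emit:
servo_tool([
  {"travel": [3,4,0],"dr": [0,0,0]},
  {"travel": [2,4,0],"dr": [0,0,0]},
  {"travel": [1,3,0],"dr": [0,0,0]},
  {"travel": [0,0,0],"dr": [0,0,0]},
])

```text
clock: 25.8
position: [0.4817, -0.0739, 0.034]
ee_rot: [0.991, -0.136, 0.0, -0.0]
ft_force: [-1.2, 2.8, -1.9]
grip_width: 0.002
```

Emit:
servo_tool([
  {"travel": [0,2,0],"dr": [0,0,0]},
  {"travel": [0,1,0],"dr": [0,0,0]},
])

```text
clock: 26.05
position: [0.4812, -0.0768, 0.0342]
ee_rot: [0.991, -0.136, 0.001, -0.0]
ft_force: [2.0, 4.1, -2.7]
grip_width: 0.002
```

Run:
```python
from h import *
where()
```

```text
t 26.05 pan xy [-45.3  93.1] z 34.2 yaw -15.6 tilt [0.001 0.   ] w 0.002 F [ 2.   4.1 -2.7]
```

Emit:
servo_tool([
  {"travel": [0,2,0],"dr": [0,0,0]},
  {"travel": [0,0,0],"dr": [0,0,0]},
])

```text
clock: 26.3
position: [0.4812, -0.0772, 0.0342]
ee_rot: [0.991, -0.135, 0.001, -0.001]
ft_force: [3.2, 10.1, -4.5]
grip_width: 0.002
```

Emit:
servo_tool([
  {"travel": [0,2,0],"dr": [0,0,0]},
  {"travel": [0,1,0],"dr": [0,0,0]},
])

```text
clock: 26.55
position: [0.4811, -0.0774, 0.0343]
ee_rot: [0.991, -0.134, 0.001, -0.003]
ft_force: [6.6, 21.1, -5.9]
grip_width: -0.003
```

Run:
```python
from h import *
where()
```

```text
t 26.55 pan xy [-45.2  92.5] z 34.3 yaw -15.4 tilt [0.003 0.005] w -0.003 F [ 6.6 21.1 -5.9]
```

The near lever is against its stop (21 N). Now the mirrored path for the far one.

Emit:
servo_tool([
  {"travel": [0,-20,0],"dr": [0,0,0]},
  {"travel": [0,-57,0],"dr": [0,0,0]},
  {"travel": [58,0,0],"dr": [0,0,0]},
  {"travel": [58,0,0],"dr": [0,0,0]},
  {"travel": [58,0,0],"dr": [0,0,0]},
  {"travel": [0,20,0],"dr": [0,0,0]},
  {"travel": [0,20,0],"dr": [0,0,0]},
  {"travel": [0,0,0],"dr": [0,0,0]},
])

```text
clock: 27.55
position: [0.6556, -0.0964, 0.0343]
ee_rot: [0.99, -0.138, -0.0, 0.001]
ft_force: [0.4, 0.3, -0.3]
grip_width: 0.001
```

Run:
```python
from h import *
where()
```

```text
t 27.55 pan xy [128.1 119.7] z 34.3 yaw -15.8 tilt [-0.001 -0.002] w 0.001 F [ 0.4  0.3 -0.3]
```

Emit:
servo_tool([
  {"travel": [-10,-4,0],"dr": [0,0,0]},
  {"travel": [-9,0,0],"dr": [0,0,0]},
  {"travel": [-8,-2,0],"dr": [0,0,0]},
  {"travel": [-8,-1,0],"dr": [0,0,0]},
  {"travel": [-9,0,0],"dr": [0,0,0]},
  {"travel": [-8,2,0],"dr": [0,0,0]},
  {"travel": [-8,4,0],"dr": [0,0,0]},
  {"travel": [-8,5,0],"dr": [0,0,0]},
  {"travel": [-5,5,0],"dr": [0,0,0]},
  {"travel": [-4,5,0],"dr": [0,0,0]},
  {"travel": [0,0,0],"dr": [0,0,0]},
])

```text
clock: 28.92
position: [0.5792, -0.0857, 0.0344]
ee_rot: [0.991, -0.136, 0.0, -0.0]
ft_force: [2.2, 1.2, 0.5]
grip_width: 0.001
```

Run:
```python
from h import *
where()
```

```text
t 28.93 pan xy [ 51.6 110.1] z 34.4 yaw -15.6 tilt [ 0.001 -0.   ] w 0.001 F [2.2 1.2 0.5]
```

Emit:
servo_tool([
  {"travel": [-3,5,0],"dr": [0,0,0]},
  {"travel": [-2,5,0],"dr": [0,0,0]},
  {"travel": [-1,4,0],"dr": [0,0,0]},
  {"travel": [0,2,0],"dr": [0,0,0]},
  {"travel": [0,1,0],"dr": [0,0,0]},
])

```text
clock: 29.55
position: [0.5686, -0.0999, 0.0341]
ee_rot: [0.991, -0.136, -0.0, -0.0]
ft_force: [0.8, 3.7, 1.9]
grip_width: 0.001
```

Emit:
servo_tool([
  {"travel": [0,2,0],"dr": [0,0,0]},
  {"travel": [0,2,0],"dr": [0,0,0]},
])

```text
clock: 29.8
position: [0.5683, -0.1007, 0.0342]
ee_rot: [0.991, -0.135, 0.0, -0.002]
ft_force: [5.5, 14.9, -0.7]
grip_width: 0.005
```

Run:
```python
from h import *
where()
```

```text
t 29.80 pan xy [45.  92.8] z 34.2 yaw -15.5 tilt [0.001 0.004] w 0.005 F [ 5.5 14.9 -0.7]
```

Both levers are against their stops. One more millimetre to match the near side, then I'll back off, rise and check.

Emit:
servo_tool([
  {"travel": [0,1.5,0],"dr": [0,0,0]},
  {"travel": [0,-20,0],"dr": [0,0,0]},
  {"travel": [0,-30,-50],"dr": [0,0,0]},
  {"travel": [-22,0,-60],"dr": [0,0,0]},
  {"travel": [-22,60,-60],"dr": [0,0,0]},
  {"travel": [0,60,0],"dr": [0,0,0]},
  {"travel": [0,25,0],"dr": [0,0,0]},
  {"travel": [0,0,0],"dr": [0,0,0]},
])

```text
clock: 30.8
position: [0.509, -0.1734, 0.1851]
ee_rot: [0.99, -0.138, -0.001, 0.001]
ft_force: [0.3, 1.1, 0.6]
grip_width: -0.0
```

Run:
```python
from h import *
where(); b=snap('wrist','w10')
e=snap('side','d10')
cv2.imwrite('pics/v10.png',np.hstack([cv2.resize(b,(400,300)),cv2.resize(e[120:300,220:400],(400,300),interpolation=2)]))
```

```text
t 30.80 pan xy [6.8 7.1] z 185.1 yaw -15.9 tilt [-0.002 -0.001] w -0.000 F [0.3 1.1 0.6]
```

View pics/v10.png

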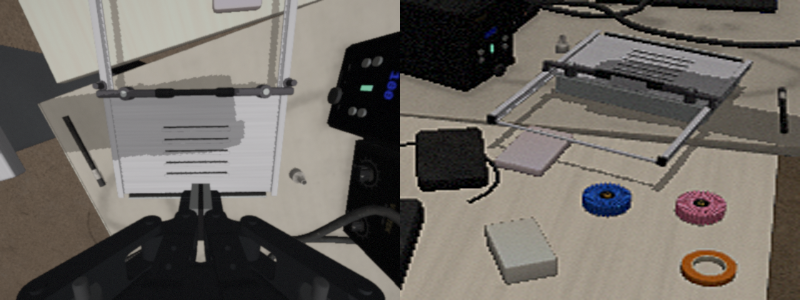

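The cover is home. Both handles lie in line with the flange at (165,92) and (232,91), and the jaws are behind the pins. The bystanders are untouched. Handing in.

```bash
python3 -c "
from h import *
print(manip.hand_in())"
```

```text
the job is handed in; nothing more can be done
None
```

The chokes are spread in one layer, the cover is shut, both levers are swung fully in, and the job is handed in at about 31 s of the 67 s allowed.

- **Spread:** before the cover moved, the wrist view put the four chokes at about (±52, ±40) mm in the pan frame. All lay flat, two in each half, with centres at least 77 mm apart.
- **Cover:** I pushed it on the flange until it met the end stop at 13 N. The last picture shows it home.
- **Levers:** I pushed both against their stops, at about 21 N (near) and at least 15 N (far). In the last picture both handles lie in line with the flange.
- **After shutting:** I could not see the chokes under the closed cover, so I checked their places only before it was shut. Nothing resisted the cover as it slid.
- **Bystanders:** the arm did not go near the tape roll, dish or cutters. The last view shows the tape roll undisturbed; the dish and cutters are outside that crop.

**Disagreement found:** the real fingertips ended about 29 mm above the reported tool point, so the first two grasps of the top choke closed above it without moving it. I measured the offset by touching the choke and used it from then on. I viewed 12 pictures, two over the budget of 10.

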